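# Bring the setting tray under the loupe and hold the loupe arm at its mark

### The arm

A 6-joint arm with a two-finger parallel gripper is mounted at the origin on the work surface. World frame = base frame: x ahead of the robot, y to its left, z up, the work surface at z = 0. Lengths are in mm, angles in rad, forces in N, time in s.
With the tool pointing down it reaches from about 350 to 975 mm from the base axis. Payload 7.1 kg.
Tool frame: the origin (TCP) lies midway between the tips of the shut fingers; the grasp point (between the pads) lies 19 mm behind it (ctrl.grasp_offset is the distance from the TCP to the grasp point, in mm); z points along the fingers, y is the line along which they close (so a half turn about z gives the same grasp; the last joint's range is limited). The gripper opens to 88 mm and grips with 3 to 60 N. Pads are 20 mm wide; open, the fingers measure 115 mm over their backs; the gripper's body (75 mm by 178 mm) begins 61 mm behind the grasp point.
Start: joints at [1.203, 0.423, 1.63, -0, 1.089, -0.019], TCP at [213.574, 587.359, 222.675] pointing down, gripper open.
Joint ranges: [-3, 3], [-0.9, 2.11], [0.09, 2.58], [-1.31, 4.45], [0.11, 2.69], [-2.54, 2.54]. Speed limits (rad/s): [2.39, 2.39, 3.01, 3.14, 3.14, 3.14].

### API

Orientations are given as a rotation vector (axis times angle).
In Python, from workcell import ctrl gives the robot as it stands. The module is installed in compiled form; this text tells all that it offers.
- The arm moves only by the tool servo_tool, never from a script. Its argument "rows" is a list of rows, each a list of 7 numbers: the turn, a rotation vector about the tool's x, y, z as a fraction of full scale, then the shift along the tool's x, y, z as a fraction of full scale, then the finger opening in mm, from 0 to 87.8. A call has 1 to 10 rows; each row is the pose to reach, as a shift and turn from the pose commanded when the call began, along the tool's axes at that moment; what a row does not reach only later rows make up. Full scale, the value 1, is 20 cm for a shift and 1.5 rad for a turn. A row lasts 1/8 s, in which the tool goes at most 62.5 mm and 10.7 degrees, less where a joint would pass 70% of its speed; a pose out of reach is approached as far as the arm can. A call with a number of a shift or a turn outside -1 to 1 is refused whole. A call with a gripper value outside its range is refused whole. The fingers move at their own pace and stop on an object; the grip force is fixed at half the most. Time passes only in rows, so rows that repeat a pose let the fingers close. It gives the time, the measured TCP pose, the force, the opening and the grip force at its end, in the units of the state.
- ctrl.get_obs(): the state, without advancing time (a new reading comes with each control period).
- ctrl.get_image(name): name is "side" or "top"; returns (picture, depth): 420x560x3 uint8, red, green, blue; 420x560 float32, mm along the optical axis (not along the pixel's ray), 0 where there is no reading.
- ctrl.camera_info(name): a dict with "intrinsics" (3x3 intrinsics, pixels), "R" (3x3) and "t" (3): a world point X has camera coordinates R X + t. Camera axes: x right, y down, z forward; pixel columns grow to the right and rows downward; lengths in mm; the calibration is good to about 2 mm. A picture is of the moment at which its call begins. camera_info takes no time and is no camera call.
- ctrl.close_job(): hands the job in; it is judged then, once.
The state is a dict: "t": time; "qpos": joint angles; "qvel": joint speeds; "joint_torque": joint torques, N m; "ee_pos": TCP position; "orientation": TCP orientation; "ft_force": force on the tool from outside, world axes, zero at the start; "moment": the same for the moment, N m; "width": finger opening in mm; "grasp_force": force on a finger pad.
Only numpy, scipy, OpenCV 4.12 (cv2) and the standard library are available. Lean on these libraries where they do the work, as an engineer would, in place of code of your own. Each camera call takes 0.05 s, during which the arm holds its last target. There are 200 camera calls.

### The job

Get the setting stand ready for the stone setter: first push the wooden work tray along its guides, under the scale bridge, until it is fully home against its stop. Then squeeze the lock button in the side of the loupe head, draw the telescoping arm out until its pointer stands in the middle of the fork of the clip on the scale, and finish there still gripping the head with the button squeezed in, since the spring pulls the arm back if it is let go. Do not shift the clip or disturb the other things on the bench.

Things in the scene. Friction and masses are not known exactly. Their poses are not given: they have to be found in the camera images.
- stand: Setting stand, fixed, in a new place and yaw each time; nothing on it is over 140 mm high. Grey base plate 12 mm thick, x -100 to 135, y -220 to 180 mm. Origin on the bench surface, x away from the robot at yaw 0, y to its left. An aluminium tube (27 mm, centre 105 mm high, at x = 45, y -265 to -115 mm) stands on a post; the loupe arm slides out of it to +y. Tray guides are 30 mm high.
- tray (a joint): How far the wooden tray is drawn out towards the robot along the stand's -x, in m: 0 = fully home against its stop, starts at 0.045 to 0.075, most 0.085. About 2 N of friction, stays where left. Push it home along the stand's +x.
- tray_knob (a point): Grip point in the upright wooden knob on the robot-side end of the tray (140 x 100 x 14 mm, top 26 mm above the bench). Knob 24 mm (stand x) by 16 mm (y), 26 to 68 mm above the bench; the point is on its axis, 54 mm up. With the tray home it is at stand x = -45, y = 60 mm, 90 mm short of the loupe arm's axis. Axes parallel to the stand's.
- loupe_arm (a joint): Extension of the telescoping loupe arm along the stand's +y, in m: 0 = parked and locked (always so at the start), most 0.14. Unlocked, a spring pulls it back with 1.2 N (parked) to 2.8 N (full out).
- head_grip (a point): Centre of the loupe head, a black block on the arm's end, 36 mm (stand x) by 44 mm (y), 90 to 140 mm above the bench; the point is 118 mm up, level with the lock button. Parked at stand x = 45, y = -70 mm; moves with the arm. A round magnifier (58 mm across, top 95 mm up) is fixed 54 mm further along +y. Fingertips 95 mm up or more clear all below. Axes parallel to the stand's.
- lock_button (a joint): Lock button, a steel pad 20 mm (y) by 18 mm (z), 7 mm proud of the head's face on the stand's +x side. 0 = out, 0.006 m = fully in (1 mm proud); 3 N to start, 6 N fully in; frees the arm from 0.0035. Grip the head across the stand's x, one finger on the button, one on the plain face across from it: 43 mm wide, 37 when squeezed.
- pointer_tip (a point): Tip of the thin dark steel pointer (4 mm wide) that reaches from the head's foot towards the scale, 56 mm along the stand's +x from the head's centre, 83 mm above the bench, same stand y as the head's centre. Moves with the arm.
- clip_fork (a point): Fork of the dark steel clip on the scale: two upright prongs 4 mm thick, 10 mm apart along the stand's y, top 91 mm up; the point is mid-gap at the side facing the head, 83 mm up. Pointer and fork agree at equal stand y (the tip is 2 mm short of the gap). Scale: flat white bar 36 mm wide, top 76 mm up, stand x 93 to 129, ticks every 10 mm, bridging the tray's path. Axes as the stand's.
- mark_clip (a joint): Place of the clip along the scale, in m, equal to the arm extension at which the pointer stands in the middle of its fork; starts at 0.05 to 0.125. Stiff to move (12 N); leave it.
- stone_box: Bystander: open white plastic box 58 x 58 x 16 mm on the stand's base plate, robot side of the tube. Origin under its centre.
- tweezers: Bystander: steel tweezers 135 mm long, 10 mm high, lying on the bench between stand and robot. Origin under the middle.
- ring_clamp: Bystander: wooden ring clamp 115 x 30 x 22 mm with a brass band, lying beyond the +y end of the stand. Origin under its centre.
- hammer: Bystander: hammer 240 mm long on the bench beyond the -y end of the stand. Origin under it.
- jar: Bystander: amber glass jar, 64 mm in diameter, 75 mm high, beside the stand's +y end, robot side (jar and block swap places). Origin under its centre.
- doming_block: Bystander: steel doming block, 50 mm cube, beside the stand's +y end, robot side (jar and block swap places). Origin under its centre.

How it is judged:
By the outcome, as a careful person would: the job done as asked, in the order asked, and still so for the second after the job is handed in, while the arm keeps its last pose, push and grip.
It also fails if it takes over 48 s, if anything falls off the work surface, if the arm or the gripper's body presses on something with over 40 N, if the wrist force passes 120 N, or if a joint passes its speed limit or range.

## Working session

There is one attempt and no reset: what is moved stays moved. The work goes in short steps, Python scripts to look and compute and a tool call to move; the robot and the scene stay as the last step left them, time stands still between calls to the robot, and variables do not carry over. Pictures are saved under pics/ and viewed, at most 10 in all, crops included, and the job is handed in when it is done.

Besides the shell and the picture viewer there is one more tool, called after ">>>" in YAML: its name, and indented under it one key for each argument. servo_tool: Moves the arm, as the interface text tells. Its arguments: {"type":"object","properties":{"rows":{"type":"array","items":{"type":"array","items":{"type":"number"}}}},"required":["rows"]}

```bash
mkdir -p pics
cat > h.py <<'E'
import numpy as np, cv2
from workcell import ctrl
def grab(n,f=None):
    p,d=ctrl.get_image(n)
    if f: cv2.imwrite(f,p[:,:,::-1])
    return p,d
def world(n,d):
    c=ctrl.camera_info(n);K=np.array(c['intrinsics']);R=np.array(c['R']);t=np.array(c['t'])
    v,u=np.mgrid[:d.shape[0],:d.shape[1]]
    r=np.stack([(u-K[0,2])/K[0,0],(v-K[1,2])/K[1,1],np.ones_like(d)],-1)*d[...,None]
    return (r-t)@R
def ray(n,u,v,z):
    c=ctrl.camera_info(n);K=np.array(c['intrinsics']);R=np.array(c['R']);t=np.array(c['t'])
    o=-R.T@t;d=R.T@np.linalg.solve(K,np.array([u,v,1.]))
    return o+d*(z-o[2])/d[2]
E
python3 - <<'E'
from h import *
for n in('top','side'):
    p,d=grab(n,f'pics/{n}0.png'); np.savez(f'{n}0.npz',p=p,d=d)
    c=ctrl.camera_info(n);R=np.array(c['R']);print(n,-R.T@c['t'],R.round(2).tolist(),np.array(c['intrinsics'])[0,0])
print(ctrl.get_obs())
E
```

```text
top [ 301.36415766  -13.98429395 1468.99595161] [[0.02, -1.0, 0.0], [-0.99, -0.02, -0.17], [0.17, -0.0, -0.99]] 515.9347840564845
side [ 156.98825428 -682.19554223  744.8851451 ] [[0.86, -0.51, -0.02], [-0.35, -0.56, -0.75], [0.38, 0.65, -0.66]] 442.9951675480971
{'t': 0.1, 'qpos': array([ 1.20298618e+00,  4.23776614e-01,  1.63059664e+00, -1.81608706e-05,
        1.08862800e+00, -1.89926832e-02]), 'qvel': array([ 0.00063522, -0.00039687, -0.00259034,  0.00051316,  0.00020976,
       -0.00122609]), 'joint_torque': array([ 2.14664838e-04, -5.45617640e+01, -2.74323410e+01,  6.45134691e-02,
        1.88100297e-02, -1.93288423e-05]), 'ee_pos': array([213.41087175, 586.89718527, 221.97848604]), 'orientation': array([-5.45090189e-01, -3.09368301e+00,  2.17604527e-03]), 'ft_force': array([-0.33909125,  0.00226243, -0.30904027]), 'moment': array([-0.0461392 ,  0.038244  , -0.00739326]), 'grasp_force': 0.0, 'width': 87.7346413365945}
```

View pics/top0.png

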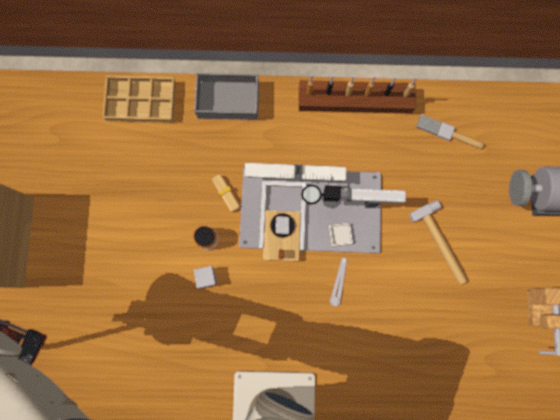

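View pics/side0.png

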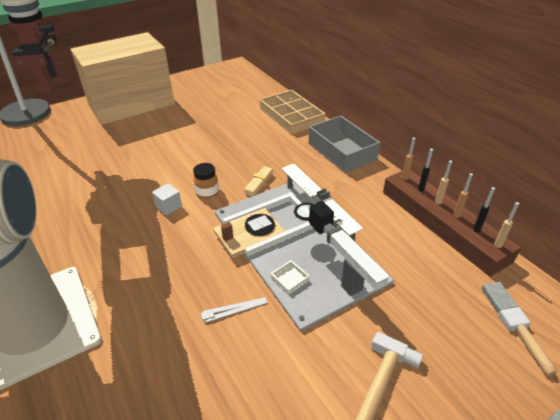

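Top view: the stand plate spans about (243,165)–(380,250), with the tray at (282,235), head at (332,193) and clip near (298,173). The side view shows the head at (320,216), knob at (227,230) and clip near (322,195). Next I'll fit the stand pose and enlarge crops.

Run:
```python
from h import *
for n in('top','side'):
    z=np.load(n+'0.npz');p,d=z['p'],z['d'];W=world(n,d)
    a=(slice(155,265),slice(235,415)) if n=='top' else (slice(150,330),slice(205,400))
    w=W[a].reshape(-1,3);h=p[a].reshape(-1,3).astype(int);ok=d[a].ravel()>0
    mx=h.max(1);mn=h.min(1)
    # scale: white, z ~76
    for nm,lo,hi,m in(('scale',70,82,(mn>120)&(mx-mn<60)),('plate',7,17,(mx-mn<40)),('tube',108,124,(mn>90)&(mx-mn<50)),('head',132,148,mx<70),('bench',-6,6,mx>0)):
        s=w[ok&m&(w[:,2]>lo)&(w[:,2]<hi)]
        if len(s)<5: print(n,nm,len(s));continue
        r=cv2.minAreaRect(s[:,:2].astype(np.float32))
        print(n,nm,len(s),np.round(r[0],1),np.round(r[1],1),round(r[2],2),'z',s[:,2].mean().round(1),s[:,2].std().round(1))
    c={'top':(155,265,235,415,4),'side':(150,330,205,400,4)}[n]
    q=cv2.resize(p[c[0]:c[1],c[2]:c[3],::-1],None,fx=c[4],fy=c[4],interpolation=cv2.INTER_CUBIC)
    if n=='side': q=cv2.resize(q,None,fx=.83,fy=.83)
    cv2.imwrite(f'pics/{n}0c.png',q);print(q.shape)
```

```text
top scale 1108 [626.8 -41.6] [278.8  92.5] 89.16 z 75.2 2.7
top plate 5912 [ 541.4 -137. ] [493.6 269.5] 89.47 z 11.5 2.4
top tube 632 [ 587.2 -227.3] [218.9  34.9] 85.44 z 115.8 3.1
top head 202 [ 584.7 -140.2] [33.3 42.7] 0.21 z 138.8 2.7
top bench 7268 [ 566.3 -134.4] [322.3 528. ] 1.34 z -0.5 2.9
(440, 720, 3)
side scale 1001 [655.9 -43.3] [281.3  39.1] 88.87 z 75.8 1.5
side plate 8208 [623.  -43.4] [595.8 491.1] 65.37 z 12.1 1.7
side tube 1085 [ 588.3 -227.9] [219.7  34.8] 90.0 z 116.2 2.5
side head 267 [ 585.9 -142.4] [45.6 32.5] 87.7 z 139.0 2.3
side bench 17442 [618.4 -25.1] [627.2 561.4] 57.6 z 0.2 1.6
(598, 647, 3)
```

View pics/top0c.png

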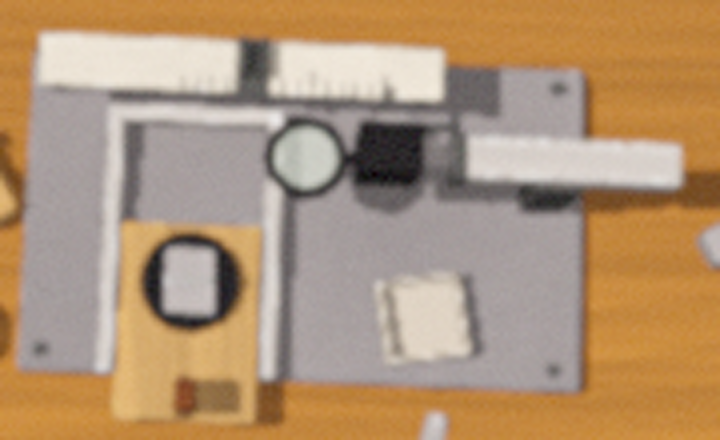

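View pics/side0c.png

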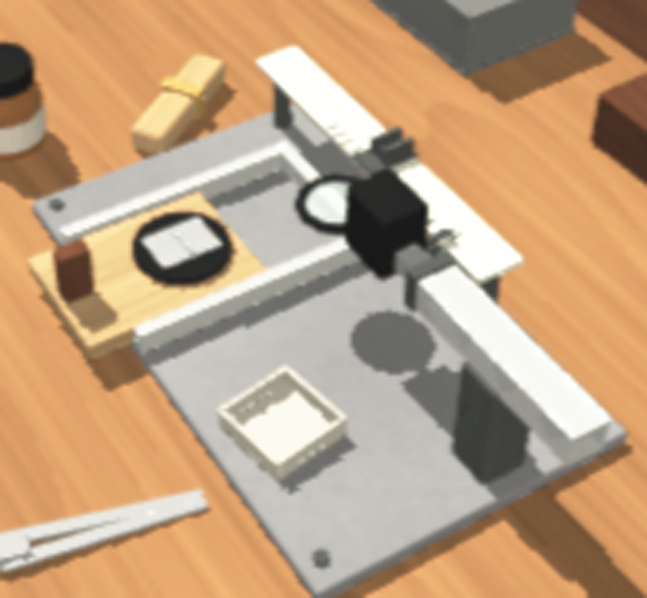

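The crops show the clip at top-crop (255,60), between (240..272), and the knob at (187,397). The pointer's end is near (385,95). In the side crop the knob is at (70,270) and the clip at (385,155). Next: a precise stand yaw and origin from several features.

Run:
```python
from h import *
def rp(n,us,vs,z): return np.array([ray(n,u,v,z) for u,v in zip(us,vs)])
def T(yaw,P): # world->stand-rotated
    c,s=np.cos(yaw),np.sin(yaw); P=P[:,:2]; return np.c_[c*P[:,0]+s*P[:,1],-s*P[:,0]+c*P[:,1]]
feat={}
for n in('top','side'):
    z=np.load(n+'0.npz');p,d=z['p'].astype(int),z['d'];W=world(n,d)
    mx=p.max(2);mn=p.min(2)
    roi=np.zeros(d.shape,bool)
    roi[(slice(155,265),slice(235,415)) if n=='top' else (slice(150,330),slice(205,400))]=1
    # scale: white px & depth z
    for nm,zt,tol,th in(('scale',76,7,130),('tube',118.5,8,120)):
        m=roi&(mn>th)&(mx-mn<70)&(abs(W[...,2]-zt)<tol)
        nl,l,st,_=cv2.connectedComponentsWithStats(m.astype(np.uint8),connectivity=8)
        m=np.isin(l,[i for i in range(1,nl) if st[i,4]>60])
        v,u=np.nonzero(m);P=rp(n,u,v,zt)
        q=P[:,:2];e,V=np.linalg.eigh(np.cov(q.T));a=V[:,1]*np.sign(V[1,1])
        yaw=np.arctan2(-a[0],a[1]);S=T(-0.02,P)
        print(n,nm,len(u),'yaw',yaw.round(4),'x1,99',np.percentile(S[:,0],[1,50,99]).round(1),'y',np.percentile(S[:,1],[0.5,99.5]).round(1))
    # head top
    m=roi&(mx<75)&(abs(W[...,2]-140)<6)
    v,u=np.nonzero(m);S=T(-0.02,rp(n,u,v,140));print(n,'head',len(u),S.min(0).round(1),S.max(0).round(1),np.median(S,0).round(1))
    # clip: dark near scale, above
    P=W.reshape(-1,3)
    S=T(-0.02,P);
    m=(roi&(mx<110)&(W[...,2]>70)&(W[...,2]<100)).ravel();xs=S[:,0]
    m&=(xs>640)
    S2=S[m];print(n,'clip?',m.sum(),S2.min(0).round(1),S2.max(0).round(1),np.median(S2,0).round(1),P[m][:,2].mean().round(1))
    # knob: reddish dark
    m=roi&(p[...,0]-p[...,2]>25)&(p[...,0]<140)&(W[...,2]>45)&(W[...,2]<75)
    S2=S[m.ravel()];print(n,'knob',m.sum(),S2.min(0).round(1) if m.any() else '',S2.max(0).round(1)if m.any() else '',np.median(S2,0).round(1))
    # plate
    m=roi&(mx-mn<40)&(abs(W[...,2]-12)<5);v,u=np.nonzero(m)
    S2=T(-0.02,rp(n,u,v,12));k=(S2[:,1]<-40);print(n,'plate x',np.percentile(S2[:,0],[.3,99.7]).round(1),'y',np.percentile(S2[:,1],[.3,99.7]).round(1))
```

```text
top scale 1145 yaw -0.0167 x1,99 [636.4 654.4 672.5] y [-165.9  109.4]
top tube 547 yaw -0.0204 x1,99 [574.8 588.8 602.6] y [-322.7 -180.8]
top head 202 [ 570.8 -149.6] [ 604.6 -107. ] [ 587.4 -128.4]
top clip? 70 [640.2 -46.5] [673.8 -29.5] [656.2 -38.1] 79.8
top knob 28 [414.9  -6.7] [435.7   2.1] [425.4  -2.3]Traceback (most recent call last):
  File "<stdin>", line 34, in <module>
  File "<stdin>", line 2, in rp
  File "h.py", line 13, in ray
    c=ctrl.camera_info(n);K=np.array(c['intrinsics']);R=np.array(c['R']);t=np.array(c['t'])
ValueError: time passes only in moves, steps and waits
```

```bash
cat >> h.py <<'E'
_C={}
def cam(n):
    if n not in _C:
        c=ctrl.camera_info(n);_C[n]=[np.array(c[k]) for k in('intrinsics','R','t')]
    return _C[n]
def rp(n,u,v,z):
    K,R,t=cam(n);o=-R.T@t
    d=np.linalg.solve(K,np.stack([u,v,np.ones(len(u))]).astype(float)).T@R
    return o+d*((z-o[2])/d[:,2])[:,None]
def T(P,yaw=-0.02):
    c,s=np.cos(yaw),np.sin(yaw); P=P[...,:2]; return np.stack([c*P[...,0]+s*P[...,1],-s*P[...,0]+c*P[...,1]],-1)
E
python3 - <<'E'
from h import *
for n in('top','side'):
    z=np.load(n+'0.npz');p,d=z['p'].astype(int),z['d'];W=world(n,d)
    mx=p.max(2);mn=p.min(2);S=T(W);Z=W[...,2]
    roi=(S[...,0]>400)&(S[...,0]<700)&(S[...,1]>-350)&(S[...,1]<150)&(d>0)
    for nm,zt,tol,th in(('scale',76,5,130),('tube',118.5,5,120)):
        m=roi&(mn>th)&(mx-mn<70)&(abs(Z-zt)<tol)
        nl,l,st,_=cv2.connectedComponentsWithStats(m.astype(np.uint8))
        m=np.isin(l,[i for i in range(1,nl) if st[i,4]>60])
        v,u=np.nonzero(m);q=rp(n,u,v,zt)
        s=T(q);b=np.arange(s[:,1].min()+6,s[:,1].max()-6,8)
        c=np.array([[y+4,(k.min()+k.max())/2] for y in b if len(k:=s[(s[:,1]>=y)&(s[:,1]<y+8),0])>8])
        f=np.polyfit(c[:,1*0],c[:,1],1)
        print(n,nm,len(u),'yaw corr',-f[0].round(4),'xc',np.median(c[:,1]).round(1),'x',np.percentile(s[:,0],[1,99]).round(1),'y',np.percentile(s[:,1],[.5,99.5]).round(1))
    m=roi&(mx<75)&(abs(Z-140)<5);v,u=np.nonzero(m);s=T(rp(n,u,v,140));print(n,'head',len(u),np.percentile(s,1,0).round(1),np.percentile(s,99,0).round(1))
    m=roi&(mx<110)&(Z>72)&(Z<100)&(S[...,0]>634)&(S[...,1]>-90)&(S[...,1]<60);s=np.c_[S[m],Z[m]];print(n,'clip',m.sum(),np.percentile(s,[2,50,98],0).round(1).tolist())
    m=roi&(p[...,0]-p[...,2]>25)&(p[...,0]<140)&(Z>35)&(Z<75)&(S[...,0]<520);s=np.c_[S[m],Z[m]];print(n,'knob',m.sum(),np.percentile(s,[2,50,98],0).round(1).tolist())
    m=roi&(mx-mn<40)&(abs(Z-12)<4);v,u=np.nonzero(m);s=T(rp(n,u,v,12));print(n,'plate',np.percentile(s,[.2,99.8],0).round(1).tolist())
    P,D=p,d
    if n=='side':
        q=cv2.resize(p[180:230,280:370,::-1].astype(np.uint8),None,fx=8,fy=8,interpolation=cv2.INTER_CUBIC);cv2.imwrite('pics/clip.png',q)
E
```

```text
top scale 1036 yaw corr 0.0014 xc 654.5 x [636.5 672.5] y [-165.8  109. ]
top tube 432 yaw corr 0.0017 xc 588.6 x [575.4 602.7] y [-322.7 -180.8]
top head 189 [ 571.1 -149.5] [ 604.3 -107.1]
top clip 79 [[636.1, -46.3, 73.0], [653.3, -38.0, 78.7], [672.0, -29.9, 91.0]]
top knob 29 [[414.9, -18.4, 48.6], [425.4, -3.3, 66.2], [471.2, 2.1, 72.9]]
top plate [[445.5, -277.1], [676.9, 119.4]]
side scale 988 yaw corr 0.0173 xc 655.5 x [636.4 674.3] y [-171.5  108.1]
side tube 863 yaw corr -0.0055 xc 589.2 x [574.9 603.2] y [-326.4 -182.5]
side head 247 [ 571.1 -154.9] [ 604.6 -110.3]
side clip 123 [[636.7, -49.6, 74.6], [654.8, -43.5, 82.2], [671.7, -30.3, 93.2]]
side knob 121 [[416.3, -10.7, 35.8], [424.9, -7.7, 52.8], [436.0, 0.7, 68.7]]
side plate [[445.1, -282.1], [678.5, 117.3]]
```

View pics/clip.png

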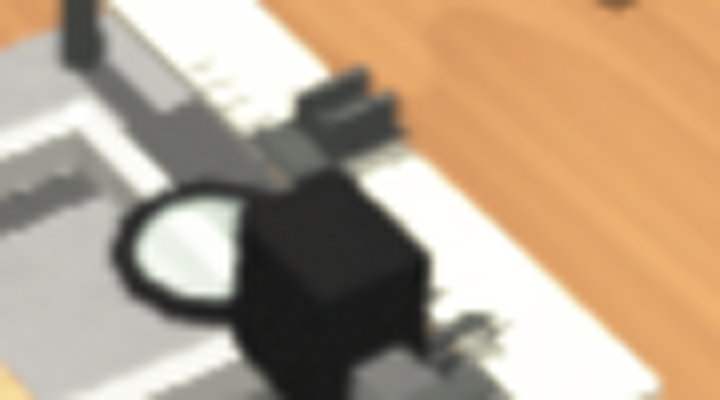

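The clip crop shows fork prongs at about (335,95) and (370,115), with the pointer tip near (480,320). Plan: push the knob home with closed fingers, closing axis along stand x.

```bash
cat > mv.py <<'E'
import sys
from h import *
from scipy.spatial.transform import Rotation as R
YAW=-0.019
def rot(a): # tool z down, tool y at world angle a
    y=np.array([np.cos(a),np.sin(a),0]);z=np.array([0,0,-1.]);return R.from_matrix(np.c_[np.cross(y,z),y,z])
def plan(*wps):  # (x,y,z,angle), world; all relative to current pose
    o=ctrl.get_obs();p=o['ee_pos'];r=R.from_rotvec(o['orientation'])
    print('t',round(o['t'],2),'p',p.round(1),'ang',np.arctan2(*r.as_matrix()[[1,0],1]).round(4),'F',o['ft_force'].round(1),'w',round(o['width'],1))
    for w in wps:
        print(w,((r.inv()*rot(w[3])).as_rotvec()/1.5).round(4),(r.inv().apply(np.array(w[:3])-p)/200).round(4))
E
python3 - <<'E'
from mv import *
plan((330,430,220,.83),(375,400,220,.8))
K,Rc,t=cam('side')
for nm,q in(('L top far',(365,72)),('R top far',(395,98)),('L near',(300,100)),('R near',(333,125))):
    P=rp('side',np.array([280+q[0]/8]),np.array([180+q[1]/8]),91);print(nm,T(P).round(1))
for P in rp('side',[280+480/8],[180+320/8],83),:print('tip',T(P))
E
```

```text
t 0.1 p [213.4 586.9 222. ] ang 1.222 F [-0.3  0.  -0.3] w 87.7
(330, 430, 220, 0.83) [-9.000e-04  2.000e-04  2.613e-01] [-0.816  -0.538   0.0106]
(375, 400, 220, 0.8) [-9.000e-04  2.000e-04  2.813e-01] [-1.0787 -0.6021  0.0107]
L top far [[672.1 -33.3]]
R top far [[672.6 -47.6]]
L near [[648.6 -34.2]]
R near [[650.3 -48.5]]
tip [[ 642.84511111 -130.2277016 ]]
```

>>> servo_tool:
  rows:
    - [0,0,0.13,-0.4,-0.27,0,0]
    - [0,0,0.26,-0.8,-0.54,0,0]
    - [0,0,0.26,-0.8,-0.54,0,0]
    - [0,0,0.26,-0.8,-0.54,0,0]
    - [0,0,0.26,-0.8,-0.54,0,0]

```text
t: 0.72
ee_pos: [327.2, 431.2, 222.7]
orientation: [-1.136, -2.929, -0.0]
ft_force: [-1.4, 0.9, -0.6]
width: 40.8
grasp_force: 0.0
```

Run:
```python
from mv import *
plan((385,240,200,.4))
```

```text
t 0.72 p [327.2 431.2 222.7] ang 0.8308 F [-1.4  0.9 -0.6] w 40.8
(385, 240, 200, 0.4) [ 0.000e+00 -2.000e-04  2.872e-01] [-0.8578 -0.5111  0.1131]
```

>>> servo_tool:
  rows:
    - [0,0,0.14,-0.43,-0.26,0.05,0]
    - [0,0,0.287,-0.86,-0.51,0.11,0]
    - [0,0,0.287,-0.86,-0.51,0.11,0]
    - [0,0,0.287,-0.86,-0.51,0.11,0]
    - [0,0,0.287,-0.86,-0.51,0.11,0]

```text
t: 1.35
ee_pos: [385.7, 240.8, 200.8]
orientation: [-1.734, -2.62, -0.001]
ft_force: [0.5, -0.1, -0.1]
width: 0.1
grasp_force: 0.0
```

Run:
```python
from mv import *
plan((385,50,150,YAW))
```

```text
t 1.35 p [385.7 240.8 200.8] ang 0.4016 F [ 0.5 -0.1 -0.1] w 0.1
(385, 50, 150, -0.019) [ 2.000e-04 -4.000e-04  2.804e-01] [-0.8767 -0.3762  0.2533]
```

>>> servo_tool:
  rows:
    - [0,0,0.14,-0.44,-0.19,0.12,0]
    - [0,0,0.28,-0.877,-0.376,0.25,0]
    - [0,0,0.28,-0.877,-0.376,0.25,0]
    - [0,0,0.28,-0.877,-0.376,0.25,0]
    - [0,0,0.28,-0.877,-0.376,0.25,0]

```text
t: 1.98
ee_pos: [385.7, 50.2, 150.9]
orientation: [2.241, 2.201, 0.001]
ft_force: [-0.0, 0.8, 0.2]
width: 0.3
grasp_force: 0.0
```

Run:
```python
from mv import *
plan((382,-10,100,YAW),(382,-10,42,YAW),(465,-11,42,YAW))
```

```text
t 1.98 p [385.7  50.2 150.9] ang -0.018 F [-0.   0.8  0.2] w 0.3
(382, -10, 100, -0.019) [ 0.0004 -0.0003  0.0007] [-0.3012 -0.0131  0.2542]
(382, -10, 42, -0.019) [ 0.0004 -0.0003  0.0007] [-0.3014 -0.0133  0.5442]
(465, -11, 42, -0.019) [ 0.0004 -0.0003  0.0007] [-0.2989  0.4017  0.5444]
```

>>> servo_tool:
  rows:
    - [0,0,0,-0.3,-0.015,0.0,0]
    - [0,0,0,-0.3,-0.015,0.25,0]
    - [0,0,0,-0.3,-0.015,0.54,0]
    - [0,0,0,-0.3,-0.015,0.54,0]
    - [0,0,0,-0.3,-0.015,0.54,0]

```text
t: 2.6
ee_pos: [382.0, -9.6, 44.0]
orientation: [2.238, 2.203, 0.002]
ft_force: [0.6, -0.7, 0.6]
width: 0.5
grasp_force: 0.0
```

Run:
```python
from mv import *
plan((465,-11,42,YAW),(475,-11,42,YAW))
grab('side','pics/s1.png')
```

```text
t 2.6 p [382.   -9.6  44. ] ang -0.016 F [ 0.6 -0.7  0.6] w 0.5
(465, -11, 42, -0.019) [ 0.001 -0.     0.002] [-1.000e-04  4.149e-01  1.080e-02]
(475, -11, 42, -0.019) [ 0.001 -0.     0.002] [0.0007 0.4649 0.0108]
```

View pics/s1.png

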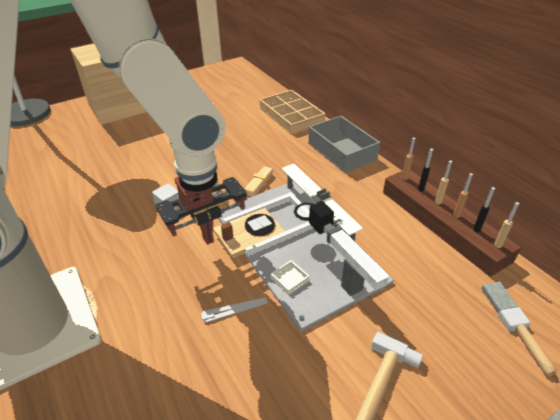

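The closed fingers at (207,228) stand just behind the knob at (227,231). Now push.

>>> servo_tool:
  rows:
    - [0,0,0.0,0,0.06,0,0]
    - [0,0,0.0,0,0.12,0,0]
    - [0,0,0.0,0,0.17,0,0]
    - [0,0,0.0,0,0.22,0,0]
    - [0,0,0.0,0,0.27,0,0]
    - [0,0,0.0,0,0.31,0,0]
    - [0,0,0.0,0,0.35,0,0]
    - [0,0,0.0,0,0.38,0,0]
    - [0,0,0.0,0,0.4,0,0]
    - [0,0,0.0,0,0.4,0,0]

```text
t: 3.9
ee_pos: [461.3, -12.3, 42.7]
orientation: [2.241, 2.2, 0.001]
ft_force: [0.2, 1.1, 0.0]
width: 0.7
grasp_force: 0.0
```

>>> servo_tool:
  rows:
    - [0,0,0,0,0.01,0,0]
    - [0,0,0,0,0.02,0,0]
    - [0,0,0,0,0.03,0,0]
    - [0,0,0,0,0.03,0,0]

```text
t: 4.4
ee_pos: [466.9, -12.4, 42.7]
orientation: [2.242, 2.201, 0.0]
ft_force: [-1.0, 0.1, -0.6]
width: 0.4
grasp_force: 0.5
```

>>> servo_tool:
  rows:
    - [0,0,0,0,0.01,0,0]
    - [0,0,0,0,0.02,0,0]
    - [0,0,0,0,0.03,0,0]
    - [0,0,0,0,0.03,0,0]

```text
t: 4.9
ee_pos: [473.1, -12.5, 42.7]
orientation: [2.242, 2.2, 0.001]
ft_force: [-0.2, 0.1, -0.4]
width: 0.3
grasp_force: 0.4
```

>>> servo_tool:
  rows:
    - [0,0,0,0,0.01,0,0]
    - [0,0,0,0,0.015,0,0]
    - [0,0,0,0,0.015,0,0]

```text
t: 5.28
ee_pos: [475.9, -12.6, 42.7]
orientation: [2.242, 2.201, 0.0]
ft_force: [-1.4, -0.1, -0.4]
width: 0.5
grasp_force: 0.7
```

>>> servo_tool:
  rows:
    - [0,0,0,0,0.01,0,0]
    - [0,0,0,0,0.015,0,0]
    - [0,0,0,0,0.015,0,0]

```text
t: 5.65
ee_pos: [478.9, -12.6, 42.7]
orientation: [2.242, 2.201, 0.0]
ft_force: [-1.6, 1.4, -0.2]
width: 0.8
grasp_force: 0.7
```

Run:
```python
from mv import *
plan()
for n in('top','side'):
    p,d=grab(n,f'pics/{n}2.png');p=p.astype(int);W=world(n,d);S=T(W);Z=W[...,2]
    m=(p[...,0]-p[...,2]>25)&(p[...,0]<140)&(Z>35)&(Z<75)&(S[...,0]<540)&(S[...,0]>470)&(abs(S[...,1])<20)
    s=np.c_[S[m],Z[m]]
    if len(s):print(n,'knob',m.sum(),np.percentile(s,[2,50,98],0).round(1).tolist())
```

```text
t 5.65 p [478.9 -12.6  42.7] ang -0.0184 F [-1.6  1.4 -0.2] w 0.8
side knob 142 [[470.7, -15.1, 37.0], [492.1, -9.0, 56.0], [506.6, -4.1, 73.2]]
```

>>> servo_tool:
  rows:
    - [0,0,0,0,0.008,0,0]
    - [0,0,0,0,0.015,0,0]
    - [0,0,0,0,0.015,0,0]

```text
t: 6.12
ee_pos: [479.9, -12.6, 42.5]
orientation: [-2.24, -2.199, 0.004]
ft_force: [-7.0, 0.9, 5.2]
width: 0.6
grasp_force: 3.6
```

>>> servo_tool:
  rows:
    - [0,0,0,0,0.005,0,0]
    - [0,0,0,0,0.01,0,0]
    - [0,0,0,0,0.01,0,0]

```text
t: 6.5
ee_pos: [479.9, -12.6, 42.3]
orientation: [-2.238, -2.197, 0.008]
ft_force: [-12.7, 0.1, 10.8]
width: 0.5
grasp_force: 6.3
```

The tray has stopped (479.9 twice, force rising to 12.7 N), so it's home. Back off, rise and go to the head.

>>> servo_tool:
  rows:
    - [0,0,0,0,-0.08,0,0]
    - [0,0,0,0,-0.15,0,0]
    - [0,0,0,0,-0.15,-0.3,0]
    - [0,0,0,0,-0.15,-0.6,0]
    - [0,0,0,0,-0.15,-0.85,64]
    - [0,0,0,0,-0.15,-0.85,64]
    - [0,0,0,0,-0.15,-0.85,64]

```text
t: 7.38
ee_pos: [453.0, -12.2, 212.1]
orientation: [-2.242, -2.201, 0.0]
ft_force: [0.1, 0.3, -0.6]
width: 26.4
grasp_force: 0.0
```

Run:
```python
from mv import *
plan((588.8,-142.3,205,YAW))
```

```text
t 7.38 p [453.  -12.2 212.1] ang -0.0185 F [ 0.1  0.3 -0.6] w 26.4
(588.8, -142.3, 205, -0.019) [-0.0001  0.      0.0003] [-0.638   0.6908  0.0356]
```

>>> servo_tool:
  rows:
    - [0,0,0,-0.16,0.17,0,64]
    - [0,0,0,-0.32,0.34,0.02,64]
    - [0,0,0,-0.48,0.52,0.03,64]
    - [0,0,0,-0.638,0.69,0.035,64]
    - [0,0,0,-0.638,0.69,0.035,64]
    - [0,0,0,-0.638,0.69,0.035,64]

```text
t: 8.12
ee_pos: [587.6, -141.8, 203.4]
orientation: [-2.24, -2.198, 0.003]
ft_force: [-0.6, 0.5, 0.2]
width: 63.9
grasp_force: 0.0
```

Run:
```python
from mv import *
plan((588.8,-142.3,150,YAW),(588.8,-142.3,99,YAW))
p,d=grab('side','pics/side3.png');p=p.astype(int);W=world('side',d);S=T(W);Z=W[...,2]
m=(p[...,0]-p[...,2]>25)&(p[...,0]<140)&(Z>35)&(Z<73)&(S[...,0]<540)&(S[...,0]>470)&(abs(S[...,1])<20)
s=np.c_[S[m],Z[m]];print('knob',m.sum(),np.percentile(s,[2,50,98],0).round(1).tolist())
```

```text
t 8.12 p [ 587.6 -141.8  203.4] ang -0.0189 F [-0.6  0.5  0.2] w 63.9
(588.8, -142.3, 150, -0.019) [-0.0028 -0.0008  0.0001] [-0.0028  0.0071  0.2668]
(588.8, -142.3, 99, -0.019) [-0.0028 -0.0008  0.0001] [-0.0031  0.0081  0.5218]
knob 118 [[488.2, -9.8, 35.3], [496.2, -7.4, 52.3], [508.1, 4.2, 68.8]]
```

View pics/side3.png

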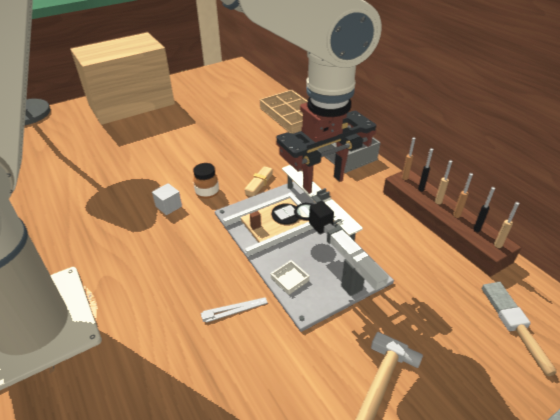

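The tray is home: the knob is at (255,219) and moved 72 mm. The open fingers stand above the head at (320,216). Descend.

>>> servo_tool:
  rows:
    - [0,0,0,-0.003,0.008,0.12,64]
    - [0,0,0,-0.003,0.008,0.25,64]
    - [0,0,0,-0.003,0.008,0.35,64]
    - [0,0,0,-0.003,0.008,0.44,64]
    - [0,0,0,-0.003,0.008,0.52,64]
    - [0,0,0,-0.003,0.008,0.52,64]
    - [0,0,0,-0.003,0.008,0.52,64]

```text
t: 9.05
ee_pos: [591.3, -143.0, 102.1]
orientation: [2.241, 2.2, 0.001]
ft_force: [0.1, -0.6, 0.5]
width: 63.7
grasp_force: 0.0
```

Run:
```python
from mv import *
plan((588.8,-142.3,99,YAW))
p,d=grab('side')
q=cv2.resize(p[150:270,240:410,::-1],None,fx=4.5,fy=4.5,interpolation=cv2.INTER_CUBIC);cv2.imwrite('pics/s4.png',q)
```

```text
t 9.05 p [ 591.3 -143.   102.1] ang -0.0184 F [ 0.1 -0.6  0.5] w 63.7
(588.8, -142.3, 99, -0.019) [0.0005 0.0001 0.0004] [ 0.0031 -0.0126  0.0157]
```

View pics/s4.png

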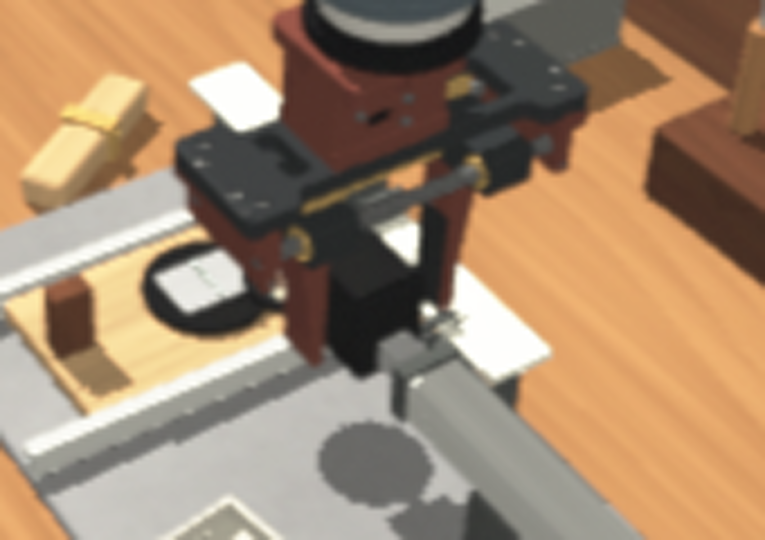

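The fingers straddle the head (finger at (310,300), head (365,300)). Centre and squeeze.

>>> servo_tool:
  rows:
    - [0,0,0,0,-0.012,0.015,64]
    - [0,0,0,0,-0.012,0.015,50]
    - [0,0,0,0,-0.012,0.015,25]
    - [0,0,0,0,-0.012,0.015,25]
    - [0,0,0,0,-0.012,0.015,25]
    - [0,0,0,0,-0.012,0.015,25]
    - [0,0,0,0,-0.012,0.015,25]

```text
t: 9.98
ee_pos: [589.1, -143.0, 98.9]
orientation: [2.241, 2.2, 0.001]
ft_force: [3.4, -0.1, 0.2]
width: 35.8
grasp_force: 30.0
```

Run:
```python
from mv import *
plan()
print(ctrl.get_obs()['grasp_force'])
```

```text
t 9.97 p [ 589.1 -143.    98.9] ang -0.0185 F [ 3.4 -0.1  0.2] w 35.8
29.99653860926628
```

>>> servo_tool:
  rows:
    - [0,0,0,0.03,0,0,25]
    - [0,0,0,0.07,0,0,25]
    - [0,0,0,0.11,0,0,25]
    - [0,0,0,0.15,0,0,25]
    - [0,0,0,0.19,0,0,25]
    - [0,0,0,0.23,0,0,25]
    - [0,0,0,0.27,0,0,25]
    - [0,0,0,0.31,0,0,25]
    - [0,0,0,0.34,0,0,25]
    - [0,0,0,0.36,0,0,25]

```text
t: 11.22
ee_pos: [590.3, -70.3, 98.9]
orientation: [2.241, 2.201, 0.001]
ft_force: [3.9, -3.4, 0.7]
width: 35.5
grasp_force: 30.0
```

>>> servo_tool:
  rows:
    - [0,0,0,0.02,0,0,25]
    - [0,0,0,0.04,0,0,25]
    - [0,0,0,0.055,0,0,25]
    - [0,0,0,0.065,0,0,25]
    - [0,0,0,0.065,0,0,25]
    - [0,0,0,0.065,0,0,25]

```text
t: 11.98
ee_pos: [590.6, -57.5, 99.0]
orientation: [2.241, 2.2, 0.001]
ft_force: [4.2, -2.2, 0.7]
width: 35.9
grasp_force: 30.0
```

Run:
```python
from mv import *
plan()
p,d=grab('side');np.savez('s5.npz',p=p,d=d)
q=cv2.resize(p[165:245,270:370,::-1],None,fx=7,fy=7,interpolation=cv2.INTER_CUBIC);cv2.imwrite('pics/s5.png',q)
```

```text
t 11.97 p [590.6 -57.5  99. ] ang -0.0181 F [ 4.2 -2.2  0.7] w 35.9
```

View pics/s5.png

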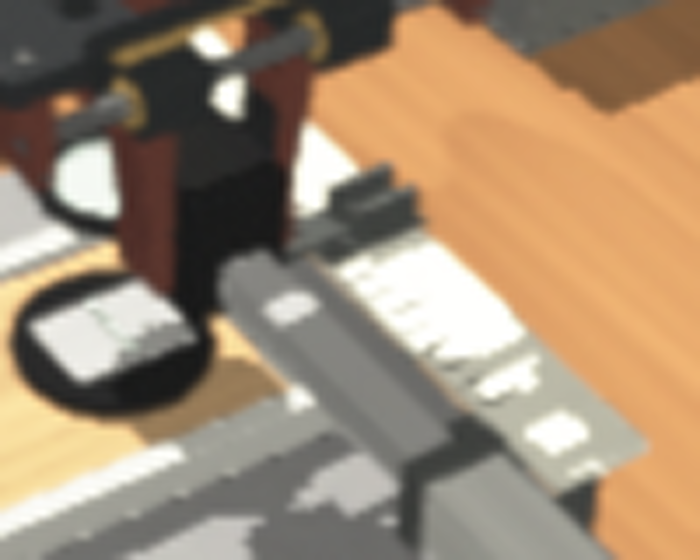

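The arm is out 85.5 mm. The fork is at (375,205) and the pointer's foot near (310,235); about 5 mm to go.

>>> servo_tool:
  rows:
    - [0,0,0,0.01,0,0,25]
    - [0,0,0,0.02,0,0,25]
    - [0,0,0,0.025,0,0,25]
    - [0,0,0,0.025,0,0,25]
    - [0,0,0,0.025,0,0,25]

```text
t: 12.65
ee_pos: [590.6, -52.5, 98.9]
orientation: [2.241, 2.2, 0.001]
ft_force: [5.4, -2.7, 0.3]
width: 35.9
grasp_force: 30.0
```

Run:
```python
from mv import *
plan()
fs=[grab('side')[0].astype(float) for _ in range(8)];p=np.mean(fs,0).astype(np.uint8)
a,b=180,305
q=cv2.resize(p[a:a+30,b:b+40,::-1],None,fx=20,fy=20,interpolation=cv2.INTER_CUBIC)
# predicted: fork gap line and tip line drawn as small ticks: stand y lines at z=83/91 from side calib
K,R_,t=cam('side')
def proj(xr,yr,z):
    c,s=np.cos(-.02),np.sin(-.02);X=np.array([c*xr-s*yr,s*xr+c*yr,z]);k=K@(R_@X+t);return k[:2]/k[2]
for y in(-132.6,-130.2):print('pred tip px',y,((proj(644,y+90.5,83)-[b,a]+.5)*20).round(0))
print('px per 5mm y',proj(644,-35,83)-proj(644,-40,83))
print('gap mouth y=-40.9 z91/83',((proj(647,-40.9,91)-[b,a]+.5)*20).round(0),((proj(647,-40.9,83)-[b,a]+.5)*20).round(0))
cv2.imwrite('pics/s6.png',q)
```

```text
t 12.65 p [590.6 -52.5  98.9] ang -0.0182 F [ 5.4 -2.7  0.3] w 35.9
pred tip px -132.6 [263. 363.]
pred tip px -130.2 [251. 352.]
px per 5mm y [-1.21278335 -1.17819125]
gap mouth y=-40.9 z91/83 [282. 296.] [278. 349.]
```

View pics/s6.png

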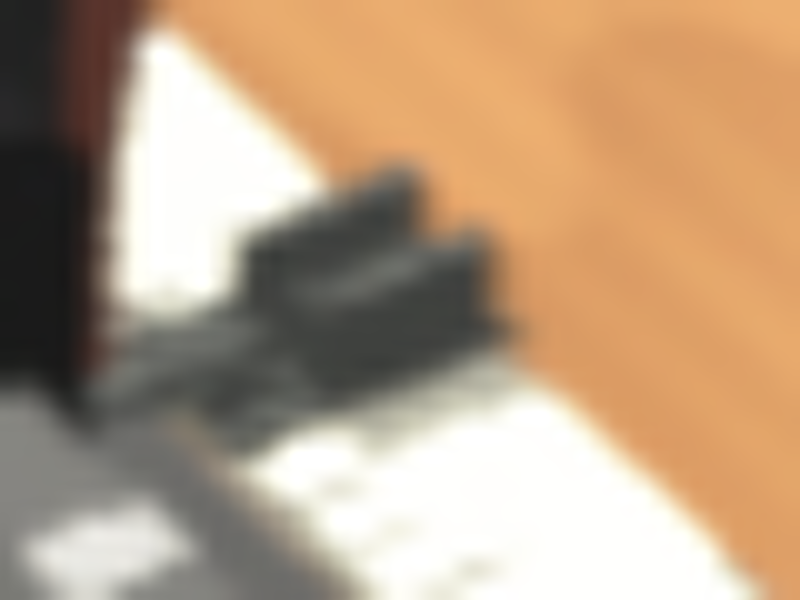

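Pointer and fork look aligned. The pointer streak (110,385)–(260,335) heads into the gap between the prong ends (250,250) and (300,295). One subpixel check on the saved first top image will confirm the needed extension.

Run:
```python
from h import *
z=np.load('top0.npz');g=z['p'].astype(np.float32).mean(2);K,R,t=cam('top')
def prof(xr,ys,zz):
    c,s=np.cos(-.0185),np.sin(-.0185);X=np.stack([c*xr-s*ys,s*xr+c*ys,0*ys+zz],-1);k=(X@R.T+t)@K.T;k=(k/k[:,2:])[:,:2].astype(np.float32)
    return cv2.remap(g,k[:,0][None],k[:,1][None],cv2.INTER_LINEAR)[0]
def edges(pr,ys):
    l=(pr<(pr.min()+np.percentile(pr,85))/2);i=np.nonzero(l)[0];return ys[i[0]],ys[i[-1]],(ys[i[0]]+ys[i[-1]])/2
y=np.arange(-62,-12,.25)
# rotate-coords differ slightly from yaw .02: dy = .0015*x handled by same frame for both
for x in(643,648,653,658,663,668):print('clip',x,np.round(edges(prof(x,y,91),y),1))
y=np.arange(-165,-112,.25)
y2=np.arange(-162,-96,.25)
for x in(576,600):print('head',x,np.round(edges(prof(x,y2,140),y2),1))
y=np.arange(-145,-112,.25)
for x in(632,636,640):print('pointer',x,np.round(edges(prof(x,y,83),y),1),prof(x,y[::12],83).round())
```

```text
clip 643 [-49.  -28.  -38.5]
clip 648 [-51.2 -28.2 -39.8]
clip 653 [-51.2 -28.8 -40. ]
clip 658 [-51.5 -29.  -40.2]
clip 663 [-51.5 -29.  -40.2]
clip 668 [-50.8 -28.2 -39.5]
head 576 [-150.  -104.8 -127.4]
head 600 [-153.8 -109.5 -131.6]
pointer 632 [-136.2 -127.  -131.6] [117. 119. 118. 110. 100. 101. 111. 121. 121. 123. 122.]
pointer 636 [-136.2 -128.  -132.1] [191. 193. 181. 150. 124. 129. 164. 180. 180. 181. 184.]
pointer 640 [-136.2 -128.2 -132.2] [227. 227. 213. 180. 148. 157. 195. 212. 210. 212. 218.]
```

Run:
```python
from h import *
def prof(n,g,xs,ys,zz):
    K,R,t=cam(n);c,s=np.cos(-.0185),np.sin(-.0185);out=[]
    for xr in xs:
        X=np.stack([c*xr-s*ys,s*xr+c*ys,0*ys+zz],-1);k=(X@R.T+t)@K.T;k=(k/k[:,2:])[:,:2].astype(np.float32)
        out.append(cv2.remap(g,k[:,0][None],k[:,1][None],cv2.INTER_CUBIC)[0])
    return np.mean(out,0).round().astype(int)
g0=np.load('side0.npz')['p'].astype(np.float32).mean(2)
g1=np.mean([grab('side')[0].astype(np.float32).mean(2) for _ in range(5)],0)
gt=np.mean([grab('top')[0].astype(np.float32).mean(2) for _ in range(5)],0)
y=np.arange(-60,-20,1.);yp=np.arange(-145,-118,1.)
print('fork side y=-60.. z91 near',prof('side',g0,np.arange(648,653),y,91));print('far',prof('side',g0,np.arange(664,670),y,91))
print('pointer side y=-145..',prof('side',g0,np.arange(636,643),yp,83))
print('now tip',prof('side',g1,np.arange(630,640),y,83))
t0=np.load('top0.npz')['p'].astype(np.float32).mean(2)
print('top fork',prof('top',t0,np.arange(655,668),y,91))
print('top ptr',prof('top',t0,np.arange(636,642),yp,83))
print('top now fork',prof('top',gt,np.arange(655,668),y,91))
```

```text
fork side y=-60.. z91 near [ 72  64  61  61  62  63  63  63  63  64  65  67  71  76  80  83  84  83
  80  75  70  66  64  62  62  65  76  97 127 160 194 222 238 247 251 253
 253 253 253 253]
far [116 112 111 108 103  95  87  80  74  70  68  68  73  81  90  99 105 107
 105 100  92  84  76  71  68  69  73  82  93 106 120 132 143 152 158 162
 165 166 167 168]
pointer side y=-145.. [246 236 222 208 198 191 185 176 167 162 163 162 150 130 112 103 101 107
 125 156 195 230 252 258 257 255 251]
now tip [234 231 216 190 157 130 112 104 102 101  98  93  88  84  82  82  81  80
  79  81  87  94 101 106 108 107 106 107 112 122 132 136 135 130 125 121
 115 107  96  83]
top fork [222 219 212 201 190 177 164 157 146 136 129 117 107  98  88  84  80  76
  74  70  65  61  59  59  62  67  70  78  89  99 117 137 154 176 190 201
 213 218 221 224]
top ptr [218 219 219 219 215 212 205 194 183 170 155 145 137 133 136 146 159 174
 188 197 203 206 205 202 201 199 200]
top now fork [198 198 198 197 198 198 198 197 197 196 195 193 192 190 186 183 179 173
 169 163 157 152 146 141 138 134 133 132 131 130 130 130 130 131 131 131
 131 131 131 131]
```

Run:
```python
from h import *
def an(n,d,tag,y0):
    W=world(n,d);S=T(W,-.0185);Z=W[...,2];ok=d>0
    m=ok&(Z>76)&(Z<92)&(S[...,0]>612)&(S[...,0]<633)&(abs(S[...,1]-y0)<14)
    s=np.c_[S[m],Z[m]];print(tag,'ptr n',m.sum(),'mean',s.mean(0).round(1),'med',np.median(s,0).round(1),'sd',s.std(0).round(1))
    m=ok&(Z>82)&(Z<98)&(S[...,0]>642)&(S[...,0]<676)&(abs(S[...,1]+40)<20)
    s=np.c_[S[m],Z[m]];e=np.percentile(s,[3,97],0)
    print(tag,'fork n',m.sum(),'mean',s.mean(0).round(1),'y3,97',e[:,1].round(1),'z',s[:,2].mean().round(1))
    h=np.histogram(s[:,1],np.arange(-60,-20,2));print(h[0])
for n in('top','side'):
    an(n,np.load(n+'0.npz')['d'],n+'0',-130)
dn=np.median([grab('side')[1] for _ in range(15)],0)
an('side',np.load('s5.npz')['d'],'s85',-45);an('side',dn,'now',-40)
```

```text
top0 ptr n 7 mean [ 628.6 -129.6   82.7] med [ 627.4 -130.1   84.5] sd [2.3 1.2 4. ]
top0 fork n 26 mean [658.3 -35.9  88.1] y3,97 [-44.3 -24.4] z 88.1
[0 0 0 0 0 0 0 4 5 1 2 0 1 1 7 3 0 1 1]
side0 ptr n 9 mean [ 628.8 -132.    84.7] med [ 628.4 -132.    84.7] sd [2.4 1.3 1.1]
side0 fork n 81 mean [660.8 -39.5  87.8] y3,97 [-48.9 -29.6] z 87.8
[ 0  0  0  0  0  7 22  5  5  0  0  1  5 31  1  4  0  0  0]
s85 ptr n 10 mean [627.8 -45.3  83.1] med [627.3 -45.4  83.3] sd [2.8 2.  1.4]
s85 fork n 81 mean [660.3 -39.9  87.9] y3,97 [-48.6 -30.3] z 87.9
[ 0  0  0  0  0 11 17 10  4  0  0  0  9 17 11  2  0  0  0]
now ptr n 10 mean [627.7 -41.4  84. ] med [627.6 -42.   84.6] sd [3.3 1.3 1.2]
now fork n 86 mean [660.1 -39.8  87.6] y3,97 [-47.8 -30.2] z 87.6
[ 0  0  0  0  0  0 31  7  4  3  1  0  0 32  6  2  0  0  0]
```

Depth gives about 92 mm in both views (the pointer now reads −41.5 against the gap at −40), so advance 1.5 mm more.

>>> servo_tool:
  rows:
    - [0,0,0,0.004,0,0,25]
    - [0,0,0,0.0075,0,0,25]
    - [0,0,0,0.0075,0,0,25]
    - [0,0,0,0.0075,0,0,25]
    - [0,0,0,0.0075,0,0,25]

```text
t: 14.92
ee_pos: [590.7, -51.1, 98.9]
orientation: [2.241, 2.2, 0.001]
ft_force: [4.7, -2.3, 0.6]
width: 35.6
grasp_force: 30.0
```

Run:
```python
from mv import *
plan()
D=[grab('side')[1] for _ in range(15)];r=[]
for d in D:
    W=world('side',d);S=T(W,-.0185);Z=W[...,2]
    m=(d>0)&(Z>79)&(Z<90)&(S[...,0]>612)&(S[...,0]<634)&(abs(S[...,1]+39)<9);f=(d>0)&(Z>84)&(Z<98)&(S[...,0]>644)&(S[...,0]<676)&(abs(S[...,1]+40)<12)
    y=S[f][:,1];r.append((S[m][:,1].mean(),np.median(y[y>-40]),np.median(y[y<-40])))
print(np.mean(r,0).round(2),np.std(r,0).round(2))
```

```text
t 14.93 p [590.7 -51.1  98.9] ang -0.0182 F [ 4.7 -2.3  0.6] w 35.6
[-39.84 -32.81 -46.75] [0.42 0.28 0.36]
```

The pointer reads −39.8 against a mid-gap of −39.8, so they're aligned with the head gripped and the button in.

```bash
python3 -c "
from workcell import ctrl
print(ctrl.close_job())"
```

```text
the job is handed in; nothing more can be done
None
```

I pushed the tray home against its stop, then drew the loupe arm out about 92 mm; the pointer measures within about 0.5 mm of the middle of the clip's fork, with the head still gripped and the button squeezed in, and the job is handed in (verdict not shown).

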